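# Seat an inverted culture dish in the dish warmer

## Task

Of the two small culture dishes lying on the worktop, take the one that lies upside down (flat underside with the round blue label up, hollow side down) and set it in the round well of the dish warmer, still upside down and lying flat on the bottom of the well, then let go of it. Leave the other dish, which lies hollow side up, where it is.

Things in the scene. Friction and masses are not known exactly. Their poses are not given: they have to be found in the camera images.
- inverted_dish_centre (a point): centre (half-way up, 7 mm above what it lies on) of the culture dish that lies upside down: a flat round white dish, 60 mm in diameter and 14 mm high, about 30 g, rigid; loose on the worktop with its flat underside up, on which a plain blue label, 24 mm across, is seen. Its z axis points out of the dish's hollow side, so straight down as it lies now and as it must lie in the end.
- upright_dish_centre (a point): centre (half-way up, 7 mm above the worktop) of the other culture dish, same size, lying right way up: its raised rim and the beige filling inside are seen from above, its blue label is underneath and hidden. Its z axis points up. Leave it alone.
- well_floor (a point): centre of the floor of the dish warmer's round well. The warmer is a low square box, 130 x 130 mm and 32 mm high, white below with an aluminium top plate and a dark well floor; it does not move. The well is 76 mm wide and 6 mm deep with a 3 mm chamfer at its mouth: its floor lies 26 mm and the plate's top 32 mm above the worktop, so a seated dish stands 8 mm proud. z points up, x points away from the side with the small black knob.
Things that resemble listed ones, but are neither listed nor needed, are in the scene too. There is more than one size of the part that bears well_floor; the job needs the larger.

How it is judged (in metres and radians):
At the end, for the whole second after the job is handed in: The dish that lay upside down lies in the well: its centre within 12 mm of the well's centre, seen from above, and 3 to 10 mm above the well's floor (7 mm when seated), hollow side down within 10 degrees of level (horizontal distance between inverted_dish_centre and well_floor below 0.012 m and z of inverted_dish_centre in the frame of well_floor between 0.003 and 0.01 m and angle between inverted_dish_centre's own z axis and vertical above 2.967 rad); the robot touches nothing.
It fails at once if the other dish, right way up, is moved more than 20 mm (distance of upright_dish_centre from where it was at the start of the episode above 0.02 m).
It also fails if it takes over 32 s, if anything falls off the work surface, if the arm or the gripper's body presses on something with over 40 N, if the wrist force passes 120 N, or if a joint passes its speed limit or range.

## Robot

A 6-joint arm with a two-finger parallel gripper is mounted at the origin on a cart in front of the work surface, level with it; the furniture and walls round the work are solid. World frame = base frame: x ahead of the robot, y to its left, z up, the work surface at z = 0. Lengths are in mm, angles in rad, forces in N, time in s.
With the tool pointing down it reaches from about 375 to 925 mm from the base axis. Payload 5.7 kg.
Tool frame: the origin (TCP) lies at the very end of the fingers, on their centre line; the grasp point (between the pads) lies 19 mm behind it; x points along the fingers, y is the direction in which the jaws open and shut, and the axes are right-handed (so a half turn about x gives the same grasp; the last joint's range is limited). The gripper opens to 88 mm and grips with 3 to 60 N. Pads are 20 mm wide; open, the fingers measure 115 mm over their backs; the gripper's body (75 mm by 178 mm) begins 61 mm behind the grasp point.
Start: joints at [-1.285, 0.359, 1.51, -0, 1.272, -0.115], TCP at [234.075, -552.423, 222.623] pointing down, gripper open.
Joint ranges: [-2.97, 2.97], [-1.01, 2.36], [0.21, 2.38], [-0.96, 4.11], [0.2, 2.71], [-2.98, 2.98]. Speed limits (rad/s): [2.39, 2.39, 3.14, 3.14, 3.14, 3.14].

## Interface

Orientations are given as a rotation vector (axis times angle).
In Python, from cell import r, jaws, sensors, eyes, order gives the robot as it stands. Calls block until the motion is done:
- r.move_ptp(position, orientation): joint-space move of the TCP to a pose.
- r.move_linear(position, vel=150, rot=None, threshold=None): straight line of the TCP; rot=None keeps the orientation; vel is the mean speed in mm/s. With threshold (N) it stops when the force on the tool has changed by that much, and returns True; else False.
- r.set_joints(angles): joint-space move.
- jaws.release() and jaws.close(newtons=None): open the fingers fully, or close them until they stop; newtons is the grip in N (None keeps the last).
- r.pause(seconds).
- r.ik(position, orientation): joint angles nearest the present ones, or None.
- sensors.sense(): the state.
- eyes.capture(name): name is "scene" or "top" or "wrist"; returns the picture (420x560x3 uint8, red, green, blue); there is no depth.
- eyes.camera_model(name): a dict with "fx", "fy", "cx", "cy" (pixels), "dist" ([k1, k2, p1, p2, k3] as OpenCV has them; the pictures are not rectified), "pose" (4x4, takes a point from camera to world coordinates); the wrist camera has in their place "T_tool_cam" (4x4, takes a point from camera to tool coordinates, whose origin is the TCP and whose axes are the tool frame's). Camera axes: x right, y down, z forward; pixel columns grow to the right and rows downward; lengths in mm; the calibration is good to about 2 mm. A picture is of the moment at which its call begins: read the wrist's pose just before it. camera_model takes no time and is no camera call.
A pose or a line that the arm cannot do raises r.Unreachable and nothing moves.
- order.hand_in(): hands the job in, once; it reports no verdict.
The state is a dict: "t": time; "q": joint angles; "joint_velocities": joint speeds; "joint_efforts": joint torques, N m; "position": TCP position; "eef_rot": TCP orientation; "ft_force": force on the tool from outside, world axes, zero at the start; "torque": the same for the moment, N m; "width": opening from 0.0 (shut) to 1.0 (fully open).
Only numpy, scipy, OpenCV 4.12 (cv2) and the standard library are available. Lean on these libraries where they do the work, as an engineer would, in place of code of your own. Each camera call takes 0.05 s, during which the arm holds its last target.

## Working session

There is one attempt and no reset: what is moved stays moved. The work goes in short steps, each a Python script; the robot and the scene stay as the last script left them, time stands still between calls to the robot, and variables do not carry over. Pictures are saved under pics/ and viewed, and the job is handed in when it is done.

```bash
ls; mkdir -p pics
python3 - <<'E'
from cell import r,jaws,sensors,eyes,order
import cv2
for n in("scene","top"):
    cv2.imwrite(f"pics/{n}0.png",eyes.capture(n)[:,:,::-1])
    m=eyes.camera_model(n);print(n,m)
print(eyes.camera_model("wrist"));print(sensors.sense())
E
```

```text
pics
scene {'fx': 509.77847024237366, 'fy': 509.77847024237366, 'cx': 277.89266953758266, 'cy': 210.37378305028514, 'dist': array([-0.09762043,  0.        ,  0.        ,  0.        ,  0.        ]), 'pose': array([[-8.63863102e-01, -3.11707108e-01,  3.95700922e-01,
         6.81423704e+01],
       [-5.03598317e-01,  5.52155179e-01, -6.64464742e-01,
         7.44711030e+02],
       [-1.13699300e-02, -7.73280892e-01, -6.33961661e-01,
         7.90477633e+02],
       [ 0.00000000e+00,  0.00000000e+00,  0.00000000e+00,
         1.00000000e+00]])}
top {'fx': 498.7383420844466, 'fy': 498.7383420844466, 'cx': 272.6965172444242, 'cy': 203.07503077039536, 'dist': array([-0.03488228,  0.        ,  0.        ,  0.        ,  0.        ]), 'pose': array([[-2.31834948e-02, -9.99121941e-01,  3.48980339e-02,
         4.80479217e+02],
       [-9.99658039e-01,  2.27452894e-02, -1.29018514e-02,
        -5.13642164e+01],
       [ 1.20967570e-02, -3.51852101e-02, -9.99307595e-01,
         1.08623407e+03],
       [ 0.00000000e+00,  0.00000000e+00,  0.00000000e+00,
         1.00000000e+00]])}
{'fx': 339.436
[... 473 characters left out ...]
00,  0.00000000e+00,
         1.00000000e+00]])}
{'t': 0.1, 'q': array([-1.28511653e+00,  3.59406290e-01,  1.51131519e+00,  2.15069603e-06,
        1.27251317e+00, -1.15108478e-01]), 'joint_velocities': array([-0.00071263, -0.00243276, -0.00266086, -0.00016162,  0.00142533,
        0.00108318]), 'joint_efforts': array([ 1.55006151e-04, -5.16355348e+01, -2.71405613e+01,  6.76451577e-02,
        2.76600046e-02, -1.13756326e-05]), 'position': array([ 233.89868267, -551.85474449,  221.91298105]), 'eef_rot': array([ 2.0016978 ,  0.40828475, -2.00197933]), 'ft_force': array([-0.43673628,  0.58453907,  1.16474676]), 'torque': array([0.03174008, 0.0532637 , 0.02518414]), 'width': 0.9990384542817237}
```

View pics/scene0.png

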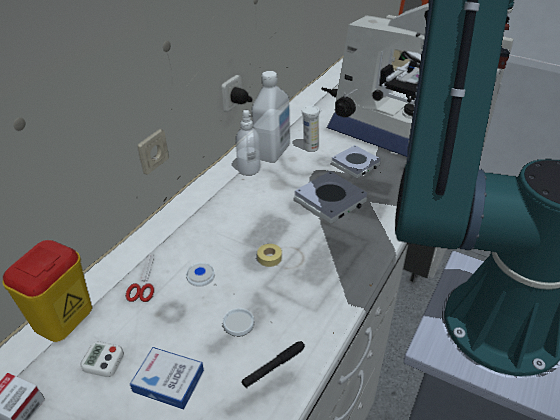

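View pics/top0.png

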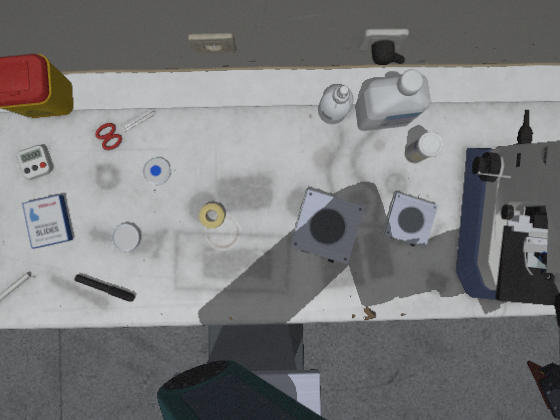

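The top view shows a white disc with a blue label at about (157,171), a plain pale disc at (126,237), a large warmer at (328,226), a small warmer at (412,218) and a tape roll at (212,215). The disc at (157,171) fits the inverted dish because it has the blue label, and the larger box at (328,226) fits the warmer. I'll confirm both in one enlarged crop and measure them.

```bash
cat > h.py <<'E'
import numpy as np, cv2
def ray(m,uv,z,pose=None):
    K=np.array([[m['fx'],0,m['cx']],[0,m['fy'],m['cy']],[0,0,1]])
    P=m['pose'] if pose is None else pose
    n=cv2.undistortPoints(np.array(uv,float).reshape(-1,1,2),K,m['dist'])[:,0]
    d=np.c_[n,np.ones(len(n))]@P[:3,:3].T; o=P[:3,3]
    return o+d*((z-o[2])/d[:,2])[:,None]
E
python3 - <<'E'
from cell import r,jaws,sensors,eyes,order
from h import *
im=cv2.imread('pics/top0.png')
a=cv2.resize(im[140:265,95:230],None,fx=3,fy=3,interpolation=cv2.INTER_CUBIC)
b=cv2.resize(im[170:275,285:445],None,fx=2.4,fy=3*1.19,interpolation=cv2.INTER_CUBIC)[:375]
cv2.imwrite('pics/crop0.png',np.hstack([a,b]))
mt=eyes.camera_model('top');ms=eyes.camera_model('scene')
sc=cv2.imread('pics/scene0.png')
def blue(i,x0,x1,y0,y1):
    h=cv2.cvtColor(i[y0:y1,x0:x1],cv2.COLOR_BGR2HSV)
    k=(cv2.inRange(h,(105,130,120),(130,255,255)));ys,xs=np.nonzero(k);return xs.mean()+x0,ys.mean()+y0,len(xs)
bt=blue(im,140,175,155,190);bs=blue(sc,180,220,255,290);print(bt,bs)
print('label',ray(mt,bt[:2],14),ray(ms,bs[:2],14))
# dark well fits
for n,i,m,box in(('top',im,mt,(300,355,200,250)),('topsmall',im,mt,(392,432,200,238)),('scene',sc,ms,(308,350,180,208))):
    x0,x1,y0,y1=box;g=cv2.cvtColor(i[y0:y1,x0:x1],cv2.COLOR_BGR2GRAY)
    k=(g<62).astype(np.uint8);nl,lab,st,ce=cv2.connectedComponentsWithStats(k);j=1+st[1:,4].argmax()
    c=max(cv2.findContours((lab==j).astype(np.uint8),0,1)[0],key=len)
    e=cv2.fitEllipse(c);print(n,e,ce[j],st[j]);u=np.array(e[0])+[x0,y0];print(u,ray(m,u,26),ray(m,u,32))
print('upright',ray(mt,(126,237),14),'tape',ray(mt,(212,215),14))
print('warm corners',ray(mt,[(309,187),(364,201),(348,262),(295,247)],32))
E
```

```text
(np.float64(155.3827160493827), np.float64(170.25925925925927), 81) (np.float64(199.5), np.float64(270.875), 64)
label [[594.41188335 185.88597674  14.        ]] [[595.46945037 186.23986448  14.        ]]
top ((27.093297958374023, 25.986324310302734), (33.56913757324219, 34.09638595581055), 65.39128875732422) [27.1037037  26.00529101] [ 10   9  35  35 945]
[327.09329796 225.98632431] [[ 466.1047936  -179.64099023   26.        ]] [[ 466.1861403  -178.91505558   32.        ]]Traceback (most recent call last):
  File "<stdin>", line 17, in <module>
ValueError: attempt to get argmax of an empty sequence
```

View pics/crop0.png

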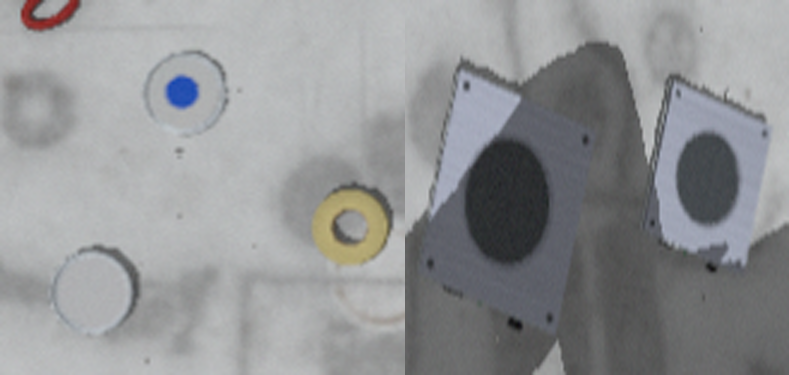

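The crop shows the blue label on the disc at (157,171), with the disc at about the right 60 mm size. The other disc, at (126,237), looks plain, so I'll check it more closely in the scene view. I'll also finish the well measurement.

Run:
```python
from cell import r,jaws,sensors,eyes,order
from h import *
im=cv2.imread('pics/top0.png');sc=cv2.imread('pics/scene0.png')
mt=eyes.camera_model('top');ms=eyes.camera_model('scene')
a=cv2.resize(sc[250:345,175:295],None,fx=3.3,fy=3.3,interpolation=cv2.INTER_CUBIC)
b=cv2.resize(sc[140:235,285:405],None,fx=3.3,fy=3.3,interpolation=cv2.INTER_CUBIC)
cv2.imwrite('pics/crop1.png',np.hstack([a,b]))
print('upright',ray(mt,(126,237),14),'tape',ray(mt,(212,215),14))
c=ray(mt,[(309,187),(364,201),(348,262),(295,247)],32);print(c,c.mean(0),np.linalg.norm(c-np.roll(c,1,0),axis=1))
for z in (0,14):
  print('dish edge', ray(mt,[(143.7,171),(170.5,171),(157,157.3),(157,184.5)],z))
```

```text
upright [[452.277129   251.15548019  14.        ]] tape [[495.27227964  65.71199183  14.        ]]
[[ 549.63479646 -142.71525858   32.        ]
 [ 517.29030071 -258.85773178   32.        ]
 [ 389.11831243 -221.17741021   32.        ]
 [ 423.48416219 -109.88904975   32.        ]] [ 469.88189295 -183.15986258   32.        ] [130.35161109 120.56218514 133.59590268 116.47364854]
dish edge [[594.86737066 214.53652772   0.        ]
 [593.51876695 155.99250519   0.        ]
 [624.2282482  185.05986388   0.        ]
 [564.67043552 185.8926294    0.        ]]
dish edge [[593.39307134 211.1094483   14.        ]
 [592.0618492  153.3199743   14.        ]
 [622.37552926 182.0126964   14.        ]
 [563.58533141 182.83472877  14.        ]]
```

View pics/crop1.png

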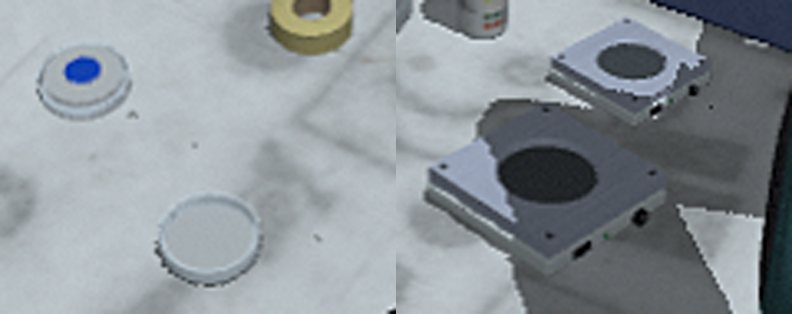

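The scene crop shows the labelled dish flat side up, with its rim at the bottom, at (200,271). The other dish, at (239,322), has a raised rim and a pale filling, so it's the upright one. The larger warmer is at (331,193). I have the inverted dish at (595,186), where the two cameras agree within 1 mm, and the well at about (466,-179.5). The microscope is close to the start pose, so I'll first pull away from it in a straight line, then view the dish with the wrist camera.

```bash
cat >> h.py <<'E'
from scipy.spatial.transform import Rotation as Ro
def down(a): # jaw axis yaw a
    y=np.array([np.cos(a),np.sin(a),0]);x=np.array([0,0,-1.]);return Ro.from_matrix(np.c_[x,y,np.cross(x,y)]).as_rotvec()
def tool(s):
    T=np.eye(4);T[:3,:3]=Ro.from_rotvec(s['eef_rot']).as_matrix();T[:3,3]=s['position'];return T
E
python3 - <<'E'
from cell import r,jaws,sensors,eyes,order
from h import *
s=sensors.sense();print(tool(s).round(3))
y=tool(s)[:3,1];a0=np.arctan2(y[1],y[0])-s['q'][0]; print(a0)
r.move_linear([225,-400,240],vel=200)
P=[595,186,130];a=np.arctan2(186,595)+a0
print(r.ik(P,down(a)))
r.move_ptp([430,50,240],down(np.arctan2(50,430)+a0))
r.move_ptp(P,down(a))
s=sensors.sense();print(s['t'],s['position'],s['q'],a)
im=eyes.capture('wrist');cv2.imwrite('pics/w1.png',im[:,:,::-1])
m=eyes.camera_model('wrist');C=tool(s)@m['T_tool_cam'];np.save('C1.npy',C)
k=cv2.inRange(cv2.cvtColor(im,cv2.COLOR_RGB2HSV),(105,130,100),(130,255,255));nl,lab,st,ce=cv2.connectedComponentsWithStats(k)
j=1+st[1:,4].argmax();print(ce[j],st[j],ray(m,ce[j],14,C))
E
```

```text
[[-0.00000e+00  3.90000e-01 -9.21000e-01  2.33899e+02]
 [ 2.00000e-03 -9.21000e-01 -3.90000e-01 -5.51855e+02]
 [-1.00000e+00 -2.00000e-03 -0.00000e+00  2.21913e+02]
 [ 0.00000e+00  0.00000e+00  0.00000e+00  1.00000e+00]]
0.11510799956651852
[ 1.92230427e-01  4.82921554e-01  1.55777467e+00 -4.44089210e-16
  1.10089643e+00 -2.25858135e-01]
3.7667 [594.56092077 185.07161571 130.40056245] [ 1.91170971e-01  4.81869671e-01  1.55852204e+00 -5.04676067e-04
  1.10172968e+00 -2.25985257e-01] 0.41808856172110215
[281.47472924 201.49638989] [268 189  28  26 554] [[595.28429102 185.4738901   14.        ]]
```

View pics/w1.png

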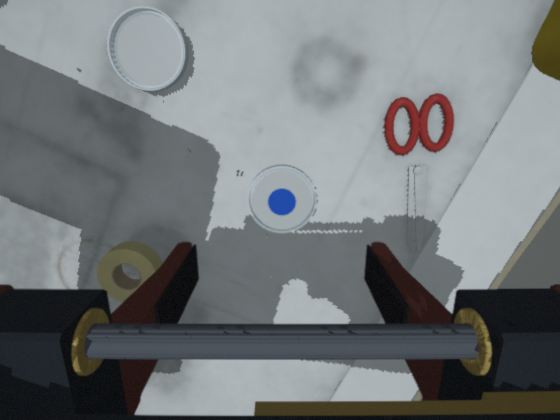

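The wrist view shows the labelled dish at (281,198) with the fingers' landing area clear of the scissors and tape. The label measures (595.3,185.5), which agrees with the other two cameras. I'll grip with the fingertips about 8 mm up, so they stay above the warmer plate when the dish is seated.

Run:
```python
from cell import r,jaws,sensors,eyes,order
from h import *
a=0.418088
r.move_linear([595.3,185.7,40],vel=120)
hit=r.move_linear([595.3,185.7,7.5],vel=50,threshold=8)
s=sensors.sense();print(hit,s['position'],s['ft_force'])
jaws.close(15)
s=sensors.sense();print(s['t'],s['width']*88,s['position'],s['ft_force'])
r.move_linear([595.3,185.7,60],vel=80)
s=sensors.sense();print(s['t'],s['width']*88,s['position'],s['ft_force'])
cv2.imwrite('pics/w2.png',eyes.capture('wrist')[:,:,::-1])
cv2.imwrite('pics/s2.png',cv2.resize(eyes.capture('scene')[180:330,120:320],None,fx=3,fy=3)[:,:,::-1])
```

```text
False [595.38836852 185.72965826   7.4560916 ] [-0.55144521 -0.57230015  0.47649277]
6.0833 58.833035503929196 [595.38773561 185.72962719   7.67073683] [ 0.0116999  -0.40171138  2.66943463]
6.8917 59.03176848158478 [595.02630883 185.63685644  59.9168148 ] [-0.57235713  1.04546089 -0.51918627]
```

View pics/w2.png

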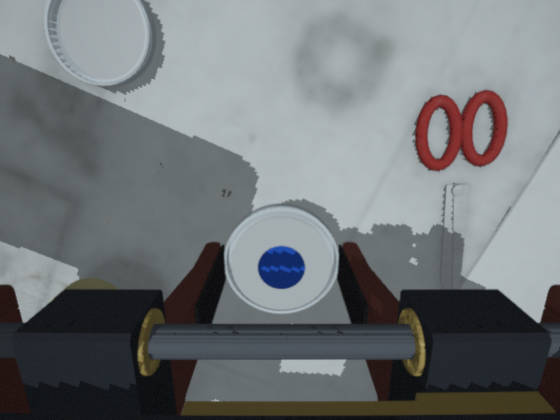

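View pics/s2.png

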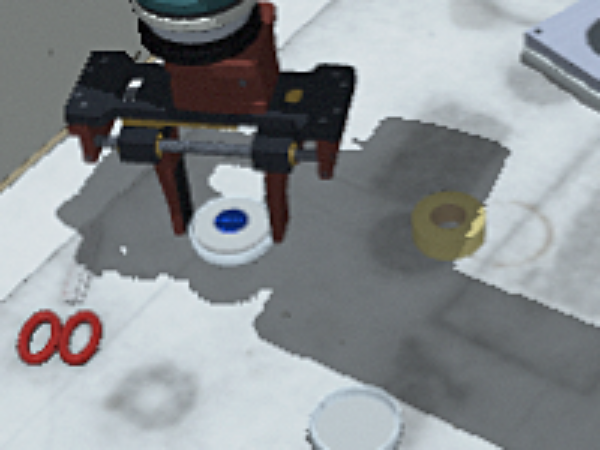

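The dish is held by its rim, with the jaws 59 mm apart, and hangs level with its label up. Next I'll carry it to the warmer and stop short on the far side so the wrist camera can measure the well.

Run:
```python
from cell import r,jaws,sensors,eyes,order
from h import *
r.move_linear([595,185.6,130],vel=150)
a=np.arctan2(-179.5,466)+0.115
P=np.array([466,-179.5,150])+np.r_[np.array([np.sin(a),-np.cos(a)])*75,0]
r.move_ptp(P,down(a));r.pause(.2)
s=sensors.sense();print(s['t'],s['width']*88,P,s['position'],s['q'])
cv2.imwrite('pics/w3.png',eyes.capture('wrist')[:,:,::-1])
m=eyes.camera_model('wrist');C=tool(s)@m['T_tool_cam'];np.save('C3.npy',C)
```

```text
9.5 58.64864055197778 [ 447.25023401 -252.11849816  150.        ] [ 447.71656025 -251.5022084   149.94172999] [-6.46440347e-01  3.18120804e-01  1.78156093e+00  7.34024235e-05
  1.04194067e+00 -3.95207956e-01]
```

View pics/w3.png

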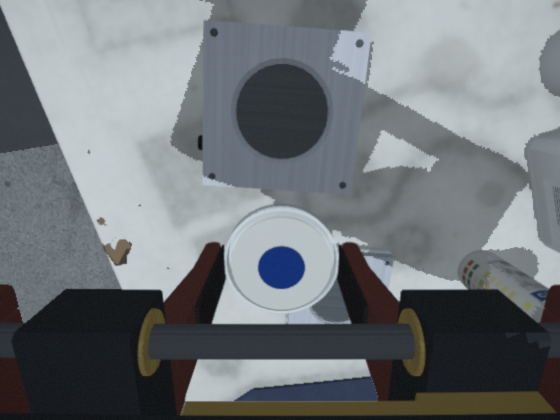

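The whole well is in view at about (282,108), with the held dish's label at (282,267). I'll fit both.

Run:
```python
from cell import r,jaws,sensors,eyes,order
from h import *
im=cv2.imread('pics/w3.png');C=np.load('C3.npy');m=eyes.camera_model('wrist')
g=cv2.cvtColor(im,cv2.COLOR_BGR2GRAY);x0,y0=215,40
k=(g[y0:180,x0:345]<70).astype(np.uint8);nl,lab,st,ce=cv2.connectedComponentsWithStats(k);j=1+st[1:,4].argmax()
c=max(cv2.findContours((lab==j).astype(np.uint8),0,1)[0],key=len)[:,0]+[x0,y0]
for z in(26,32):
    w=ray(m,c,z,C);(cx,cy),rad=cv2.minEnclosingCircle(w[:,:2].astype(np.float32))
    A=np.c_[2*w[:,:2],np.ones(len(w))];p=np.linalg.lstsq(A,(w[:,:2]**2).sum(1),rcond=None)[0]
    print(z,p[:2],np.sqrt(p[2]+p[:2]@p[:2]),rad)
d=ray(m,[(214,32),(360,43.5),(342.5,185),(211.5,176.5)],32,C);print(d,d.mean(0))
k=cv2.inRange(cv2.cvtColor(im,cv2.COLOR_BGR2HSV),(105,130,60),(130,255,255));nl,lab,st,ce=cv2.connectedComponentsWithStats(k)
j=1+st[1:,4].argmax();print(ce[j],st[j],'label',ray(m,ce[j],156.4,C))
```

```text
26 [ 466.95387989 -180.65553223] 36.646710021654116 37.22007369995117
32 [ 466.96459659 -180.56307553] 35.87699630557377 36.43826675415039
[[ 432.37195902 -111.39687631   32.        ]
 [ 536.89341444 -146.32291257   32.        ]
 [ 502.12587532 -250.46261186   32.        ]
 [ 397.28584335 -216.06336541   32.        ]] [ 467.16927303 -181.06144154   32.        ]
[280.98784605 267.10330858] [ 259  247   45   41 1481] label [[ 448.2973415  -251.27843813  156.4       ]]
```

The wrist view puts the well at (466.9,-180.6) and the four plate screws centre on (467.2,-181.1). The top view gives (466.1,-179.6), so all three agree within about 2 mm. The held dish's label is within 1 mm of the TCP axis, so I can lower it.

Run:
```python
from cell import r,jaws,sensors,eyes,order
from h import *
x,y=466.5,-180.6
r.move_linear([x,y,80],vel=120); r.pause(.2)
r.move_linear([x,y,45],vel=60)
hit=r.move_linear([x,y,33.6],vel=25,threshold=5)
s=sensors.sense();print(hit,s['t'],s['width']*88,s['position'],s['ft_force'])
cv2.imwrite('pics/w4.png',eyes.capture('wrist')[:,:,::-1])
```

```text
True 11.975 59.08830310218058 [ 466.34723704 -180.53503618   33.24496068] [0.00599791 0.29235185 1.24387194]
```

View pics/w4.png

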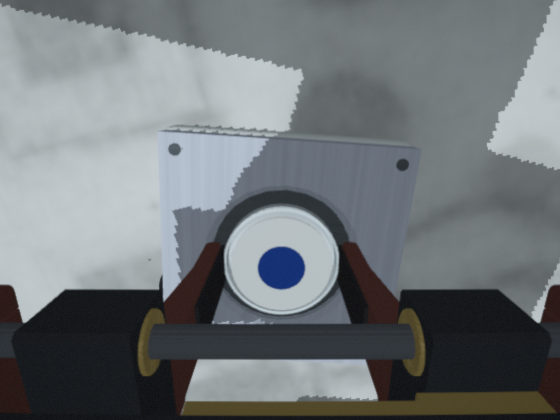

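The dish sits inside the well with its label up at (281,267), and contact came at TCP z = 33.2, which matches the seated height. I'll release, retract and check.

Run:
```python
from cell import r,jaws,sensors,eyes,order
from h import *
jaws.release();r.pause(.2)
s=sensors.sense();print(s['ft_force'],s['width'],s['position'])
p=s['position'];r.move_linear([p[0],p[1],150],vel=120);r.pause(.2)
s=sensors.sense();m=eyes.camera_model('wrist');C=tool(s)@m['T_tool_cam']
im=eyes.capture('wrist')[:,:,::-1].copy();cv2.imwrite('pics/w5.png',im)
k=cv2.inRange(cv2.cvtColor(im,cv2.COLOR_BGR2HSV),(105,130,60),(130,255,255));nl,lab,st,ce=cv2.connectedComponentsWithStats(k)
j=1+st[1:,4].argmax();print(s['t'],s['position'],ce[j],st[j],'label',ray(m,ce[j],40,C))
sc=eyes.capture('scene')[:,:,::-1];cv2.imwrite('pics/s5.png',cv2.resize(sc[150:345,175:405],None,fx=3,fy=3,interpolation=cv2.INTER_CUBIC))
```

```text
[ 0.28999004 -0.25381343  0.48805   ] 0.9995317582765302 [ 465.96422278 -180.29814757   33.2130776 ]
14.1917 [ 465.55738833 -180.07873472  149.3202014 ] [282.40036563 204.47349177] [269 192  27  26 547] label [[ 466.95606336 -180.47563336   40.        ]]
```

View pics/w5.png

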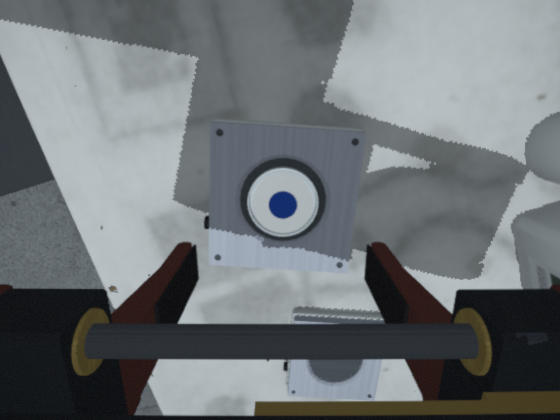

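View pics/s5.png

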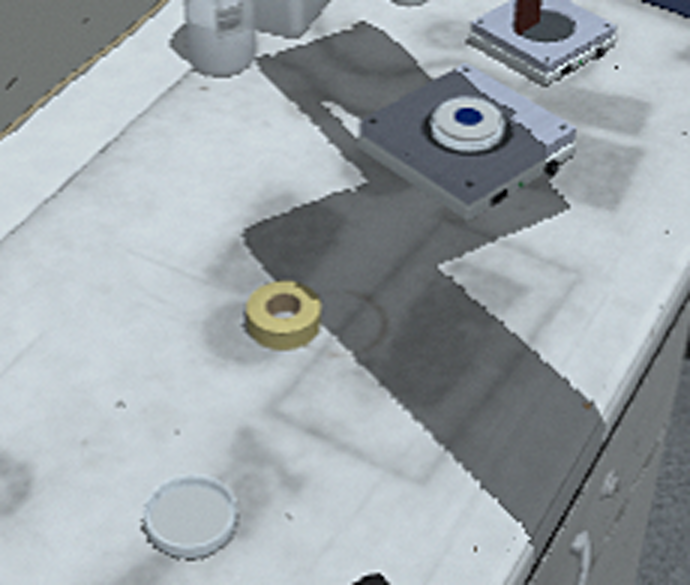

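The dish is centred in the well at wrist pixel (282,200), flat with its label up. The label measures (467.0,-180.5), within 1 mm of the well centre. The upright dish is where it was and the gripper is clear, so I'm handing in.

Run:
```python
from cell import order
print(order.hand_in())
```

```text
the job is handed in; nothing more can be done
None
```

I set the upside-down dish in the larger warmer's well, label still up, let go of it and handed the job in at about 14 s of the 32 s allowed. The system gives no verdict.

- **Dish in the well:** after release, the wrist camera put its label within 1 mm of the well centre it had measured earlier. The top camera's estimate of the well centre differed from the wrist's by about 1.3 mm, well inside the 12 mm limit.
- **Height and level:** contact on lowering came at the height expected for a seated dish. In the pictures it lies flat, though I did not measure the tilt itself.
- **Other dish:** I never approached it, and in the last scene picture it lies where it was.
- **Robot:** the gripper was open and about 117 mm above the warmer at hand-in, touching nothing. No check failed.

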